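Index a locked carousel: pull the lock knob, turn the star handle, lock again

ROBOT

A 6-joint arm with a two-finger parallel gripper is mounted at the origin on a cart in front of the work surface, level with it; the furniture and walls round the work are solid. World frame = base frame: x ahead of the robot, y to its left, z up, the work surface at z = 0. Lengths are in m, angles in rad, forces in N, time in s.
With the tool pointing down it reaches from about 0.275 to 0.825 m from the base axis. Payload 4.9 kg.
Tool frame: the origin (TCP) lies at the very end of the fingers, on their centre line; the grasp point (between the pads) lies 19 mm behind it; z points along the fingers, y is the line along which they close (so a half turn about z gives the same grasp; the last joint's range is limited). The gripper opens to 85 mm and grips with 20 to 120 N. Pads are 22 mm wide; open, the fingers measure 114 mm over their backs; the gripper's body (76 mm by 85 mm) begins 54 mm behind the grasp point. The pads swing forward as they close: fully open they stand 13 mm farther back than shut.
Start: joints at [1.025, 0.326, -0.193, 1.052, 0, 1.437], TCP at [0.22, 0.504, 0.231] pointing down, gripper open.
Joint ranges: [-2.65, 2.65], [-0.97, 1.79], [-1.3, 1.35], [-1.93, 2.1], [-1.47, 1.37], [-3.14, 3.14]. Speed limits (rad/s): [2.57, 2.57, 3.14, 3.14, 3.14, 3.14].

INTERFACE

Orientations are given as [roll, pitch, yaw] about the fixed x, y, z axes, in that order (R = Rz(yaw) Ry(pitch) Rx(roll)).
In Python, from rig import sensors, cams, order, search_frame gives the robot as it stands.
- The arm moves only by the shell command python3 -m handwheel 'ROWS'. ROWS is text: rows parted by semicolons, each of 7 numbers parted by spaces: the opening, from 0 (shut) to 1 (fully open), then the shift along the tool's x, y, z in m, then the turn, a rotation vector about the tool's x, y, z in rad. A call has exactly 5 rows; each row is the pose to reach, as a shift and turn from the pose commanded when the call began, along the tool's axes at that moment; what a row does not reach only later rows make up. A row lasts 1/8 s, in which the tool goes at most 62.5 mm and 10.7 degrees, less where a joint would pass 70% of its speed; a pose out of reach is approached as far as the arm can. A call with a gripper value outside its range is refused whole. The fingers move at their own pace and stop on an object; the grip force is fixed at half the most. Time passes only in rows, so rows that repeat a pose let the fingers close, or fill a call up. It gives the time, the measured TCP pose, the force, the opening and the grip force at its end, in the units of the state.
- sensors.observe(): the state, without advancing time (a new reading comes with each control period).
- cams.snapshot(name): name is "scene" or "top"; returns a dict with "image" (384x512x3 uint8, red, green, blue), "vfov" (degrees; the focal length in pixels is half the picture's height over the tangent of half this angle, whatever the lens; pixels are square), "cx", "cy" (the principal point, pixels), "R" (3x3) and "t" (3): a world point X has camera coordinates R X + t. Camera axes: x right, y down, z forward; pixel columns grow to the right and rows downward; lengths in m; the calibration is good to about 2 mm. A picture is of the moment at which its call begins. There is no depth.
- order.finish_job(): hands the job in; it is judged then, once.
Trained networks look in the newest picture that a camera, given by its name, has taken for a name from the list of things; names that differ only in an ending like _2 or _b are one class to them, and where a whole thing is asked for, a point or a joint stands for the part that bears it (a point fixed in the world has none). Each returns a list of dicts, best first, with "p" (0 to 1); they miss things now and then, are a little off and sometimes report something else, mostly with a low value. They report only what shows in the picture. A call takes as long as a camera call. They do not tell look-alikes from the thing itself.
- search_frame(camera, label): "uv" ([column, row] in pixels, amid what is visible of it).
The state is a dict: "t": time; "joint_positions": joint angles; "joint_vel": joint speeds; "joint_torque": joint torques, N m; "tool_pos": TCP position; "orientation": TCP orientation; "ft_force": force on the tool from outside, world axes, zero at the start; "torque": the same for the moment, N m; "width": finger opening in m; "gripper_force": force on a finger pad.
Only numpy, scipy, OpenCV 4.12 (cv2) and the standard library are available. Lean on these libraries where they do the work, as an engineer would, in place of code of your own. Each camera call takes 0.05 s, during which the arm holds its last target. There are 200 camera calls.

TASK

Bring the tin of compound, the widest and tallest of the three round things on the carousel, round to the place at the lock knob. To do so, pull the lock knob straight out until it clicks and stays out, turn the carousel by pushing the spokes of its star handle, then push the knob fully home so that the carousel is locked again. Do not touch the tin or the caps, which must stay in their nests, and leave the other things on the bench alone.

Things in the scene. Friction and masses are not known exactly. Their poses are not given: they have to be found in the camera images.
- stand: Fixed stand of the carousel, base plate 200 x 200 mm; origin at the centre of its underside, on the carousel's axis; x axis points from the lock knob's side to the far side, z up. On it turns a round index plate of radius 112 mm, top 67 mm above the bench, with four nests at 90 degrees, 60 mm from the axis. One nest faces the knob when locked: the empty one at the start.
- axis (a point): Point on the carousel's upright axis at the height of the spokes, 128 mm above the bench; fixed to the stand and turned like it. The hub of the star handle round it is 44 mm across and rises to 146 mm above the bench.
- carousel (a joint): Turn of index plate and star handle, rad: 0 at the start, positive anticlockwise from above. Unlocked it turns either way and stays where left (0.22 N m, about 3 N at a spoke's end). Locked, a plunger on the knob sits in one of four slots (1 degree of play). The plunger goes home only with a slot facing it within 4 degrees; its nose then pulls the slot into line.
- spoke0 (a point): Centre of the black ball (20 mm across) at the end of one spoke; turns with the carousel. Four level spokes at 90 degrees, steel rods 12 mm thick, 128 mm above the bench, ball centres 90 mm from the axis. Locked, the spokes stand at 45 degrees to the knob's line, between the nests. Fingertips 106 to 116 mm above the bench push a spoke and clear the tin, whose top is at 96 mm.
- spoke1 (a point): The same for the spoke 90 degrees anticlockwise (from above) of spoke0.
- spoke2 (a point): The same for the spoke opposite spoke0.
- spoke3 (a point): The same for the spoke opposite spoke1.
- knob_centre (a point): Centre of the lock knob, moving with it: black, round, 42 mm across, 28 mm long (16 mm of it full width), lying level 58 mm above the bench, in front of a steel housing 78 mm high and 40 mm wide. Pushed in, it is 168 mm from the carousel's axis and 3 mm from the housing's collar. Frame turned like the stand's: out is -x. Free all round: pinch it across its sides from above.
- lock_knob (a joint): Travel of the lock knob, m: 0 pushed in (locked), 0.018 fully out (unlocked). A detent holds it at either end: 8 to 10 N to leave an end; from 11 mm (going in: 7 mm) it snaps on by itself to the other end.
- front_place (a point): Where the centre of a tin in the nest at the knob's side comes to be: 60 mm from the axis towards the knob, 82 mm above the bench. Fixed to the stand.
- tin_centre (a point): Centre of the tin of compound: flat, round, lidded, 69 mm across, 27 mm high, 0.2 to 0.35 kg, standing loose in a nest (a rubber pad between four steel pins 10 mm high) with 1.5 mm of play. At the start it is in the nest left, right or opposite the knob; two wheel centre caps stand in the other two.
- cap_a: Wheel centre cap, round, 60 mm across, 18 mm high, loose in a nest; origin at the centre of its underside.
- cap_b: The same, the other cap.
- tape_measure: Bystander: tape measure, 37 x 72 mm, 65 mm high, standing loose on the bench; origin at the centre of its underside.
- sanding_block: Bystander: rubber sanding block, 122 x 66 mm, 41 mm high, lying loose on the bench; origin at the centre of its underside.
Not all that is in view belongs to the job. Leave any blue, green or orange look-alike of the cap_b alone.

How it is judged:
On the way, in this order (a step that is already met when the one before it is completed fails the run):
1. the lock knob is out at its detent (value of joint lock_knob above 0.015 m), for 0.2 s.
2. with the knob still out, the carousel has brought the tin to the place at the knob (value of joint lock_knob above 0.015 m and horizontal distance between tin_centre and front_place below 0.015 m), for 0.2 s.
At the end, for the whole second after the job is handed in: The lock knob is pushed home (within 3 mm), so the carousel is locked; the tin stands upright in its nest at the knob's side, its centre within 12 mm of that place; both caps still lie in their nests; the carousel is at rest (value of joint lock_knob below 0.003 m and horizontal distance between tin_centre and front_place below 0.012 m and z of tin_centre in the frame of front_place between -0.005 and 0.005 m and angle between tin_centre's own z axis and vertical below 0.1 rad and height (world z) of cap_a between 0.064 and 0.074 m and height (world z) of cap_b between 0.064 and 0.074 m and horizontal distance between each of cap_a, cap_b and axis below 0.075 m and velocity of joint carousel between -0.05 and 0.05 rad/s); the robot touches nothing.
It fails at once if the robot touches the tin or a cap (over 2 N) (contact force between any of the arm, the fingers and tin above 2 N or contact force between any of the arm, the fingers and cap_a above 2 N or contact force between any of the arm, the fingers and cap_b above 2 N).
It fails at once if a bystander is moved more than 30 mm (distance of any of tape_measure, sanding_block from where it was at the start of the episode above 0.03 m).
It also fails if it takes over 69 s, if anything falls off the work surface, if the arm or the gripper's body presses on something with over 40 N, if the wrist force passes 120 N, or if a joint passes its speed limit or range.

## Working session

There is one attempt and no reset: what is moved stays moved. The work goes in short steps, Python scripts to look and compute and a shell command to move; the robot and the scene stay as the last step left them, time stands still between calls to the robot, and variables do not carry over. Pictures are saved under pics/ and viewed, at most 10 in all, crops included, and the job is handed in when it is done.

```bash
mkdir -p pics
cat > h.py <<'E'
import numpy as np, cv2
from rig import sensors, cams, order, search_frame
def cam(n):
    s=cams.snapshot(n); im=s["image"]; f=im.shape[0]/2/np.tan(np.radians(s["vfov"])/2)
    return im,f,s["cx"],s["cy"],np.array(s["R"]),np.array(s["t"])
def atz(c,uv,z):
    im,f,cx,cy,R,t=c; d=R.T@np.array([(uv[0]-cx)/f,(uv[1]-cy)/f,1]); o=-R.T@t
    return o+d*(z-o[2])/d[2]
def proj(c,X):
    im,f,cx,cy,R,t=c; p=R@np.array(X)+t; return [cx+f*p[0]/p[2],cy+f*p[1]/p[2]]
E
python3 - <<'E'
from h import *
cs={}
for n in("scene","top"):
    c=cam(n); cs[n]=c; cv2.imwrite(f"pics/{n}0.png",c[0][:,:,::-1]); print(n,-c[4].T@c[5])
    for l,z in(("knob_centre",.058),("spoke0",.128),("tin_centre",.096),("cap_a",.085),("tape_measure",.065),("sanding_block",.041),("stand",.067)):
        for d in search_frame(n,l)[:5]: print(l,np.round(d["uv"],1),round(d["p"],2),np.round(atz(c,d["uv"],z),3))
s=sensors.observe();print(s["t"],s["tool_pos"],s["orientation"],s["width"])
E
```

```text
scene [ 0.04788734 -0.69615676  1.00867541]
knob_centre [248.3 199.9] 0.6 [ 0.551 -0.08   0.058]
spoke0 [295.7 226.1] 0.96 [ 0.553 -0.293  0.128]
spoke0 [312.6 222.5] 0.59 [ 0.6   -0.317  0.128]
tin_centre [293.5 222. ] 0.54 [ 0.577 -0.263  0.096]
tin_centre [306.4 199.1] 0.5 [ 0.674 -0.226  0.096]
cap_a [283.6 297.6] 0.9 [ 0.387 -0.416  0.085]
cap_a [251.5 270.2] 0.66 [ 0.377 -0.299  0.085]
cap_a [219.4 223.1] 0.57 [ 0.409 -0.11   0.085]
cap_a [316.5 225.9] 0.45 [ 0.626 -0.315  0.085]
cap_a [248.1 201.4] 0.36 [ 0.532 -0.102  0.085]
tape_measure [201.6 192.7] 0.81 [0.449 0.045 0.065]
sanding_block [175.3 166.4] 0.61 [0.462 0.234 0.041]
sanding_block [313.6 224.5] 0.59 [ 0.651 -0.287  0.041]
stand [297.5 223.8] 0.91 [ 0.599 -0.263  0.067]
top [ 0.44397545 -0.05642163  1.12300498]
knob_centre [326.7 178.6] 0.61 [ 0.595 -0.243  0.058]
knob_centre [218.2 224.2] 0.45 [0.458 0.081 0.058]
knob_centre [276.2 194.8] 0.44 [ 0.546 -0.091  0.058]
spoke0 [324.4 180.7] 0.68 [ 0.579 -0.224  0.128]
tin_centre [321.4 154.2] 0.56 [ 0.661 -0.222  0.096]
cap_a [332.3 243.5] 0.8 [ 0.404 -0.251  0.085]
cap_a [267. 233.] 0.62 [ 0.433 -0.064  0.085]
cap_a [347.5 167.7] 0.61 [ 0.624 -0.299  0.085]
cap_a [164.1 221.7] 0.6 [0.464 0.234 0.085]
cap_a [371.9 240. ] 0.55 [ 0.414 -0.364  0.085]
tape_measure [221.  224.9] 0.69 [0.456 0.071 0.065]
sanding_block [161.9 222.3] 0.81 [0.464 0.253 0.041]
sanding_block [223.4 222. ] 0.34 [0.465 0.067 0.041]
stand [319.6 182.2] 0.92 [ 0.583 -0.22   0.067]
stand [324.5 179.6] 0.44 [ 0.591 -0.235  0.067]
0.8 [0.22015944 0.50407876 0.23131299] [3.14150200e+00 2.27811189e-05 2.72981371e+00] 0.08514626903557898
```

```bash
python3 -c "
import cv2,numpy as np
a=cv2.imread('pics/scene0.png');b=cv2.imread('pics/top0.png');cv2.imwrite('pics/both0.png',cv2.resize(np.vstack([a,b]),(400,600)) if 0 else np.hstack([cv2.resize(a,(400,300)),cv2.resize(b,(400,300))]))"
```

```text
(no output)
```

View pics/top0.png

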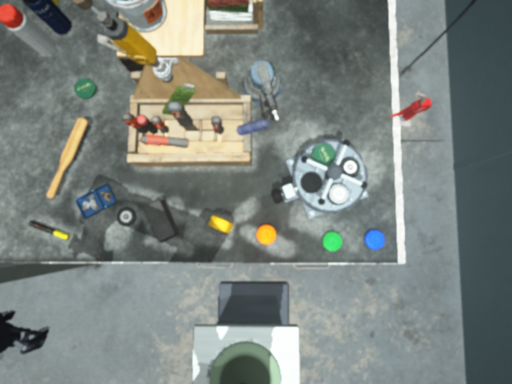

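View pics/scene0.png

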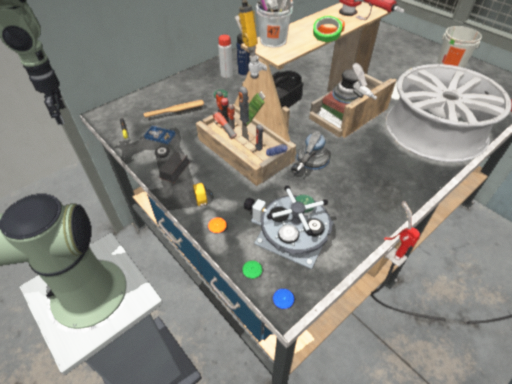

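The top view shows the carousel at about (328,173), with the knob at (277,195). The loose orange (266,234), green (333,241) and blue (375,239) caps are look-alikes. On the plate there are a green round thing at (323,152) and two grey ones at (350,167) and (340,191). I'll take a close crop.

```bash
python3 -c "
import cv2,numpy as np
a=cv2.imread('pics/scene0.png');b=cv2.imread('pics/top0.png')
A=cv2.resize(b[125:225,265:375],None,fx=4,fy=4,interpolation=2);B=cv2.resize(a[185:275,240:340],None,fx=3.6,fy=3.6,interpolation=2)
o=np.zeros((400,800,3),np.uint8);o[:,:440]=A;o[:B.shape[0],440:800]=B;cv2.imwrite('pics/crop0.png',o)"
```

```text
(no output)
```

View pics/crop0.png

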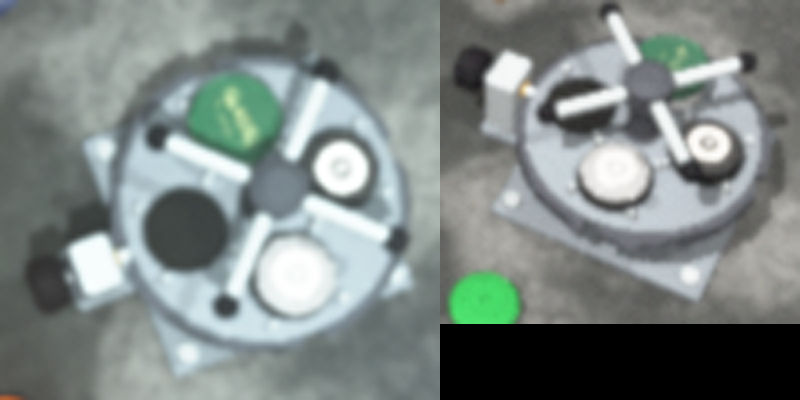

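Run:
```python
from h import *
c=cam("top"); g=lambda x,y,z: atz(c,[265+x/4-.4,125+y/4-.4],z)
B=np.array([g(x,y,.128) for x,y in((158,135),(325,72),(397,240),(226,305))]);ax=B.mean(0)
print("axis",ax.round(4))
for b in B: d=b-ax;print(np.hypot(*d[:2]).round(4),np.degrees(np.arctan2(d[1],d[0])).round(1))
for n,x,y,z in(("knob",47,278,.058),("tin",235,112,.096),("silver",295,272,.085),("bw",342,168,.085),("pad",185,230,.067),("hous",96,265,.078)):
    p=g(x,y,z);d=p-ax;print(n,p.round(4),np.hypot(*d[:2]).round(4),np.degrees(np.arctan2(d[1],d[0])).round(1))
s=cam("scene")
for x,y in((611,12),(747,62),(690,168),(549,112)):
    p=atz(s,[240+(x-440)/3.6-.4,185+y/3.6-.4],.128);print(p.round(4))
p=atz(s,[240+(474-440)/3.6-.4,185+68/3.6-.4],.058);print("knob",p.round(4))
```

```text
axis [ 0.6055 -0.2504  0.128 ]
0.0905 65.7
0.09 -23.5
0.0911 -114.0
0.0905 156.2
knob [ 0.5481 -0.0919  0.058 ] 0.1686 109.9
tin [ 0.6661 -0.2276  0.096 ] 0.0648 20.6
silver [ 0.5503 -0.271   0.085 ] 0.0589 -159.5
bw [ 0.6269 -0.3069  0.085 ] 0.0605 -69.3
pad [ 0.5833 -0.194   0.067 ] 0.0606 111.5
hous [ 0.5558 -0.1271  0.078 ] 0.1329 111.9
[ 0.6394 -0.1697  0.128 ]
[ 0.6865 -0.2882  0.128 ]
[ 0.5689 -0.3319  0.128 ]
[ 0.5223 -0.2153  0.128 ]
knob [ 0.5427 -0.0936  0.058 ]
```

The green lidded tin at crop (235,112) is the widest of the three and sits about 90° clockwise of the knob. The other two, silver (295,272) and black and white (342,168), are the caps. The black disc at (185,230) is the empty nest facing the knob. The axis is at about (0.605,-0.2505) and the knob's direction is 111°, so the carousel has to turn +90°.

```bash
python3 -m handwheel '1 -.0357 -.0278 0 0 0 0;1 -.0714 -.0555 0 0 0 0;1 -.107 -.0833 0 0 0 0;1 -.143 -.111 0 0 0 0;1 -.1785 -.1388 0 0 0 0'
python3 -m handwheel '1 -.0357 -.0278 0 0 0 0;1 -.0714 -.0555 0 0 0 0;1 -.107 -.0833 0 0 0 0;1 -.143 -.111 0 0 0 0;1 -.1785 -.1388 0 0 0 0'
python3 -m handwheel '1 -.0357 -.0278 0 0 0 .158;1 -.0714 -.0555 0 0 0 .317;1 -.107 -.0833 0 0 0 .475;1 -.143 -.111 0 0 0 .634;1 -.1785 -.1388 0 0 0 .792'
python3 - <<'E'
from h import *
c=cam("scene");cv2.imwrite("pics/s1.png",cv2.resize(c[0][120:300,180:360,::-1],None,fx=3,fy=3,interpolation=2))
s=sensors.observe();print(s["t"],s["tool_pos"],s["orientation"],s["joint_positions"])
E
```

```text
t: 1.52
tool_pos: [0.3288, 0.3042, 0.2315]
orientation: [3.141, 0.0, 2.73]
ft_force: [1.2, -0.8, 0.1]
width: 0.0855
gripper_force: 0.0
t: 2.15
tool_pos: [0.4369, 0.1054, 0.2315]
orientation: [3.141, 0.001, 2.73]
ft_force: [0.2, 0.4, 0.6]
width: 0.0853
gripper_force: 0.0
t: 2.78
tool_pos: [0.5449, -0.0933, 0.2313]
orientation: [3.141, 0.0, 1.932]
ft_force: [0.9, 0.9, 0.2]
width: 0.0852
gripper_force: 0.0
2.825 [ 0.54760808 -0.09831605  0.23124254] [3.1403225  0.00488253 1.92476355] [-0.30863232  0.33508777 -0.17992894  1.05177464 -0.00306799  0.90818753]
```

View pics/s1.png

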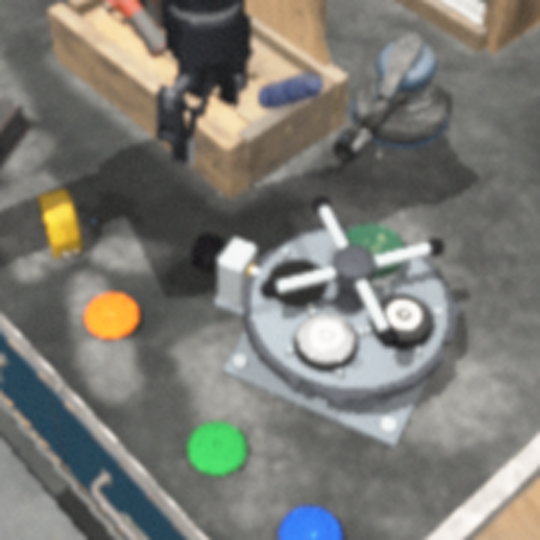

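The gripper hangs clear above the knob, which is at crop (207,250). The tape measure (62,225) and the toolbox corner (232,190) are also clear. Next I descend in two stages.

```bash
python3 -m handwheel '1 0 0 .03 0 0 0;1 0 0 .07 0 0 0;1 0 0 .105 0 0 0;1 0 0 .115 0 0 0;1 0 0 .115 0 0 0'
python3 - <<'E'
from h import *
s=sensors.observe();print(s["t"],s["tool_pos"],s["orientation"])
for n,y0,x0,k in(("scene",170,200,5),("top",145,235,6)):
    c=cam(n);cv2.imwrite(f"pics/{n}2.png",cv2.resize(c[0][y0:y0+80,x0:x0+80,::-1],(400,400),interpolation=2))
    print(n,[ (np.array(proj(c,p))-[x0,y0])*5 for p in((.5448,-.094,.058),)])
a=cv2.imread("pics/scene2.png");b=cv2.imread("pics/top2.png");cv2.imwrite("pics/b2.png",np.hstack([a,b]))
E
```

```text
t: 3.45
tool_pos: [0.5441, -0.0918, 0.1163]
orientation: [-3.141, -0.0, 1.938]
ft_force: [0.1, -0.1, 0.1]
width: 0.0856
gripper_force: 0.0
3.45 [ 0.54412191 -0.09177312  0.11634718] [-3.14106965e+00 -4.03780663e-04  1.93808710e+00]
scene [array([248.01243741, 166.18297227])]
top [array([210.35134602, 251.07563298])]
```

View pics/b2.png

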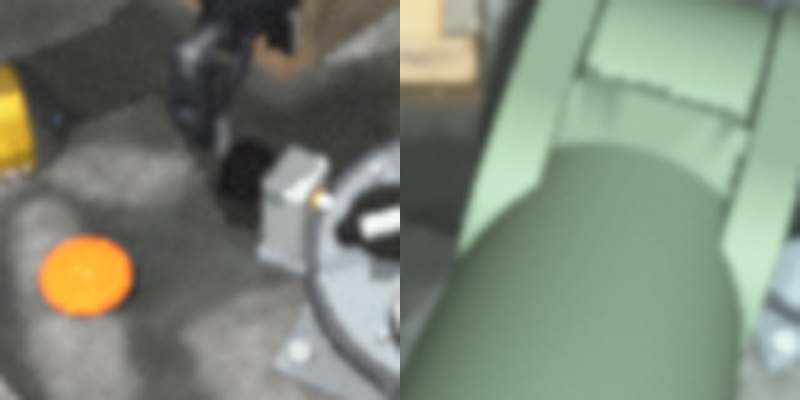

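The knob shows at (243,168) in the left crop, close to its predicted position of (248,166), and the fingers straddle it from above. I'll descend and pinch it.

```bash
python3 -m handwheel '1 0 0 .02 0 0 0;1 0 0 .045 0 0 0;1 0 0 .065 0 0 0;1 0 0 .076 0 0 0;1 0 0 .076 0 0 0'
python3 -m handwheel '.4 0 0 0 0 0 0;.3 0 0 0 0 0 0;.2 0 0 0 0 0 0;.2 0 0 0 0 0 0;.2 0 0 0 0 0 0'
```

```text
t: 4.18
tool_pos: [0.5444, -0.0919, 0.0406]
orientation: [3.141, 0.0, 1.938]
ft_force: [-0.2, -0.4, -0.3]
width: 0.0852
gripper_force: 0.0
t: 4.8
tool_pos: [0.5423, -0.0931, 0.0414]
orientation: [-3.137, 0.002, 1.937]
ft_force: [-8.2, -2.9, 10.7]
width: 0.0396
gripper_force: 59.1
```

```bash
python3 -m handwheel '.2 .004 0 0 0 0 0;.2 .008 0 0 0 0 0;.2 .012 0 0 0 0 0;.2 .016 0 0 0 0 0;.2 .019 0 0 0 0 0'
python3 -m handwheel '.2 0.001 0 0 0 0 0;.2 .001 0 0 0 0 0;.2 .001 0 0 0 0 0;.2 .001 0 0 0 0 0;.2 .001 0 0 0 0 0'
```

```text
t: 5.42
tool_pos: [0.5357, -0.0762, 0.0415]
orientation: [-3.137, 0.004, 1.937]
ft_force: [-6.0, -9.4, 7.7]
width: 0.0399
gripper_force: 61.6
t: 6.05
tool_pos: [0.5358, -0.0763, 0.0414]
orientation: [-3.137, 0.006, 1.936]
ft_force: [-6.1, -8.0, 9.6]
width: 0.0397
gripper_force: 61.7
```

The knob travelled 18.0 mm and met its stop, so it is out. Release and rise.

```bash
python3 -m handwheel '.6 0 0 0 0 0 0;1 0 0 0 0 0 0;1 0 0 0 0 0 0;1 0 0 0 0 0 0;1 0 0 0 0 0 0'
python3 -m handwheel '1 0 0 -.03 0 0 0;1 0 0 -.07 0 0 0;.5 0 0 -.11 0 0 0;0 0 0 -.13 0 0 0;0 0 0 -.13 0 0 0'
python3 - <<'E'
from h import *
s=sensors.observe();p=s["tool_pos"]; yaw=s["orientation"][2];print(p,yaw,s["width"])
ax=np.array([.605,-.2505]);f=np.radians(156)
u=np.array([np.cos(f),np.sin(f)]);n=np.array([-u[1],u[0]])
T=ax+.066*u-.031*n
d=T-p[:2];print(T,"tool shift",d@[np.cos(yaw),np.sin(yaw)],d@[np.sin(yaw),-np.cos(yaw)],"rot",-(f-yaw))
E
```

```text
t: 6.68
tool_pos: [0.5371, -0.0731, 0.0402]
orientation: [-3.142, -0.0, 1.938]
ft_force: [-0.4, -0.2, 0.3]
width: 0.0855
gripper_force: 0.0
t: 7.3
tool_pos: [0.5383, -0.0735, 0.1718]
orientation: [3.139, 0.002, 1.938]
ft_force: [0.5, -0.3, -0.5]
width: 0.0323
gripper_force: 0.0
[ 0.53828495 -0.07349277  0.1718231 ] 1.9379005434848455 0.03227650689321408
[ 0.55731484 -0.19533547] tool shift -0.12055448732562508 -0.02596912796395479 rot -0.7848130896263084
```

```bash
python3 -m handwheel '0 -.024 -.005 0 0 0 -.157;0 -.048 -.011 0 0 0 -.314;0 -.072 -.016 0 0 0 -.471;0 -.096 -.022 0 0 0 -.628;0 -.1205 -.027 0 0 0 -.785'
python3 -m handwheel '0 0 0 0 0 0 0;0 0 0 .02 0 0 0;0 0 0 .04 0 0 0;0 0 0 .059 0 0 0;0 0 0 .059 0 0 0'
python3 - <<'E'
from h import *
s=sensors.observe();p=s["tool_pos"]; yaw=s["orientation"][2];print(p,yaw,s["width"])
d=p[:2]-np.array([.605,-.2505]);print(d@[np.cos(yaw),np.sin(yaw)],d@[np.sin(yaw),-np.cos(yaw)])
c=cam("scene");cv2.imwrite("pics/s3.png",cv2.resize(c[0][160:280,210:350,::-1],None,fx=4,fy=4,interpolation=2))
E
```

```text
t: 7.92
tool_pos: [0.5542, -0.1957, 0.1684]
orientation: [3.141, -0.003, 2.728]
ft_force: [-0.1, 0.0, -0.5]
width: -0.0003
gripper_force: 0.0
t: 8.55
tool_pos: [0.5531, -0.1936, 0.1089]
orientation: [3.141, -0.005, 2.722]
ft_force: [0.4, 0.2, -0.4]
width: 0.0
gripper_force: 0.0
[ 0.55311711 -0.19356254  0.10892559] 2.7223393371482185 4.440194692860123e-05
0.07056749758540996 0.030885876051737763
```

View pics/s3.png

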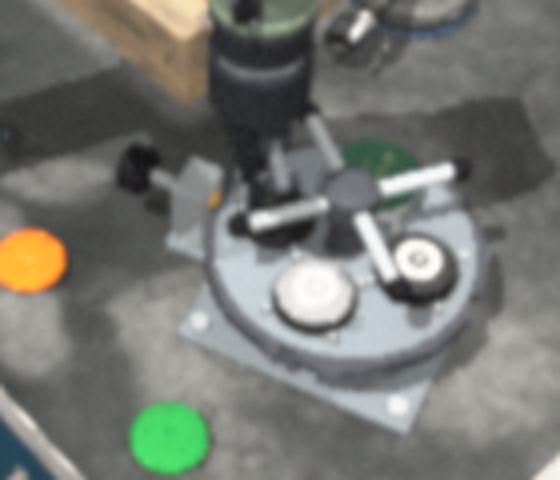

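The knob stands clearly out, with its rod visible at (165,180). The shut fingers (262,190) stand over the empty nest, clockwise of the near spoke. Now I move up to the spoke and push it three quarters of the way.

```bash
python3 -m handwheel '0 -.002 -.002 -.001 0 0 0;0 -.004 -.004 -.002 0 0 0;0 -.004 -.006 -.002 0 0 0;0 -.004 -.009 -.002 0 0 0;0 -.004 -.0105 -.002 0 0 0'
python3 -m handwheel '0 .0014 -.0052 0 0 0 -.0785;0 .0024 -.0106 0 0 0 -.157;0 .003 -.016 0 0 0 -.2356;0 .0031 -.0214 0 0 0 -.314;0 .0028 -.0268 0 0 0 -.3927'
python3 -m handwheel '0 .0014 -.0052 0 0 0 -.0785;0 .0024 -.0106 0 0 0 -.157;0 .003 -.016 0 0 0 -.2356;0 .0031 -.0214 0 0 0 -.314;0 .0028 -.0268 0 0 0 -.3927'
python3 -m handwheel '0 .0014 -.0052 0 0 0 -.0785;0 .0024 -.0106 0 0 0 -.157;0 .003 -.016 0 0 0 -.2356;0 .003 -.016 0 0 0 -.2356;0 .003 -.016 0 0 0 -.2356'
python3 - <<'E'
from h import *
s=sensors.observe();p=s["tool_pos"]; yaw=s["orientation"][2];print(p,yaw,s["joint_positions"])
d=p[:2]-np.array([.605,-.2505]);print(d@[np.cos(yaw),np.sin(yaw)],d@[np.sin(yaw),-np.cos(yaw)],np.degrees(yaw))
c=cam("scene");cv2.imwrite("pics/s4.png",cv2.resize(c[0][170:290,210:350,::-1],None,fx=4,fy=4,interpolation=2))
for a in range(0,360,15): print(a,(np.array(proj(c,[.605+.09*np.cos(np.radians(a)),-.2505+.09*np.sin(np.radians(a)),.128]))-[210,170])*4//1,end=' ')
E
```

```text
t: 9.22
tool_pos: [0.5543, -0.2068, 0.1133]
orientation: [-3.142, -0.0, 2.722]
ft_force: [-0.7, 0.0, 0.4]
width: 0.0004
gripper_force: 0.0
t: 9.85
tool_pos: [0.5415, -0.2288, 0.1133]
orientation: [3.139, 0.001, 3.119]
ft_force: [2.3, 3.9, 1.2]
width: 0.0001
gripper_force: 1.9
t: 10.48
tool_pos: [0.5378, -0.2552, 0.1132]
orientation: [3.139, 0.002, -2.771]
ft_force: [0.6, 3.9, 1.2]
width: -0.0002
gripper_force: 1.9
t: 11.1
tool_pos: [0.5401, -0.2721, 0.113]
orientation: [3.141, 0.0, -2.54]
ft_force: [-0.0, 2.2, -0.4]
width: 0.0001
gripper_force: 1.1
[ 0.54012711 -0.27212008  0.11301322] -2.5402883100418014 [-5.88937886e-01  5.24210311e-01 -2.04793498e-01  8.42751965e-01
  5.02288071e-04 -1.19024253e+00]
0.06572496231225347 0.018871913546545008 -145.54779891181556
0 [430.  94.] 15 [406.  79.] 30 [378.  69.] 45 [349.  65.] 60 [320.  67.] 75 [293.  74.] 90 [269.  86.] 105 [250. 103.] 120 [237. 124.] 135 [232. 147.] 150 [235. 171.] 165 [246. 195.] 180 [264. 216.] 195 [289. 233.] 210 [319. 245.] 225 [351. 250.] 240 [384. 248.] 255 [413. 240.] 270 [438. 225.] 285 [457. 205.] 300 [467. 183.] 315 [469. 159.] 330 [463. 135.] 345 [450. 113.]
```

View pics/s4.png

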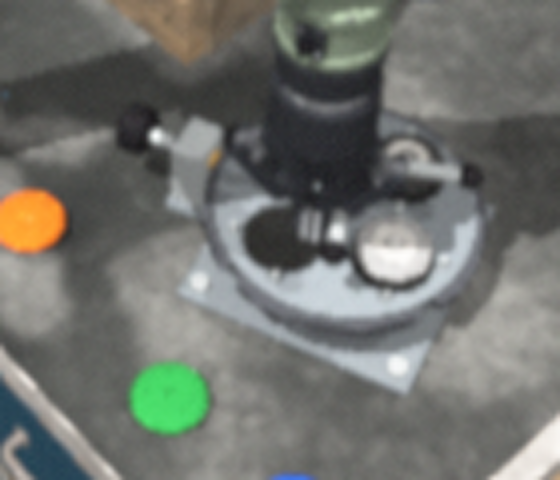

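A ball at (335,245) puts the pushed spoke at about 217°, the ball at (472,175) at about 306°, and the target is 246°. The empty nest (280,240) has moved round and the knob is still out. I'll push another 22.5° and measure.

```bash
python3 -m handwheel '0 .0014 -.0052 0 0 0 -.0785;0 .0024 -.0106 0 0 0 -.157;0 .003 -.016 0 0 0 -.2356;0 .0031 -.0214 0 0 0 -.314;0 .0028 -.0268 0 0 0 -.3927'
python3 -m handwheel '0 0 0 0 0 0 0;0 0 0 0 0 0 0;0 0 0 0 0 0 0;0 0 0 0 0 0 0;0 0 0 0 0 0 0'
python3 - <<'E'
from h import *
s=sensors.observe();p=s["tool_pos"]; yaw=s["orientation"][2]
d=p[:2]-np.array([.605,-.2505]);print(d@[np.cos(yaw),np.sin(yaw)],d@[np.sin(yaw),-np.cos(yaw)],np.degrees(yaw)%360)
c=cam("scene");A=cv2.resize(c[0][170:270,240:350,::-1],None,fx=7,fy=6,interpolation=2) if 0 else cv2.resize(c[0][170:270,240:350,::-1],None,fx=6,fy=6,interpolation=2)
cv2.imwrite("pics/s5.png",A)
for k in range(4):
  for o in(-8,-4,0,4):
    a=246+o+90*k; print((a)%360,o,(np.array(proj(c,[.605+.09*np.cos(np.radians(a)),-.2505+.09*np.sin(np.radians(a)),.128]))-[240,170])*6//1,end=' ')
E
```

```text
t: 11.78
tool_pos: [0.5525, -0.2953, 0.1128]
orientation: [3.139, 0.001, -2.144]
ft_force: [-0.8, 4.0, 1.3]
width: 0.0
gripper_force: 1.8
t: 12.4
tool_pos: [0.5529, -0.2963, 0.1131]
orientation: [3.141, -0.0, -2.147]
ft_force: [-2.5, 0.9, -1.6]
width: 0.0001
gripper_force: 1.3
0.06678479571278552 0.018710362188431917 236.98592572962968
238 -8 [390. 374.] 242 -4 [402. 372.] 246 0 [414. 369.] 250 4 [426. 365.] 328 -8 [517. 207.] 332 -4 [513. 198.] 336 0 [508. 189.] 340 4 [503. 180.] 58 -8 [306.  99.] 62 -4 [294. 101.] 66 0 [283. 104.] 70 4 [272. 106.] 148 -8 [171. 252.] 152 -4 [174. 262.] 156 0 [178. 272.] 160 4 [182. 281.]
```

View pics/s5.png

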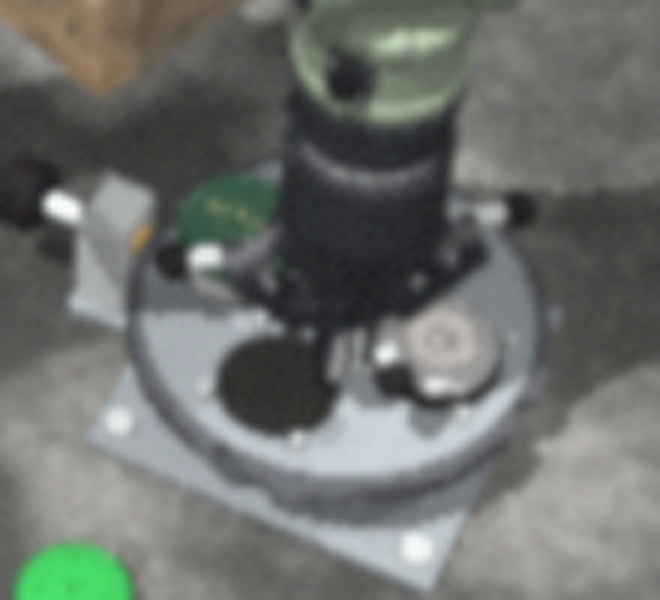

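Balls at (395,378), (520,210) and (172,262) put the carousel about 6.5° short. The tin (230,215) is nearly at the knob. I'll push those 6.5°, back off, rise and move aside, then look with both cameras.

```bash
python3 -m handwheel '0 .0005 -.0019 0 0 0 -.028;0 .001 -.0038 0 0 0 -.057;0 .0014 -.0057 0 0 0 -.085;0 .0017 -.0076 0 0 0 -.113;0 .0017 -.0076 0 0 0 -.113'
python3 -m handwheel '0 0 .004 0 0 0 0;0 0 .01 0 0 0 0;0 0 .01 -.02 0 0 0;0 0 .01 -.05 0 0 0;0 0 .01 -.09 0 0 0'
python3 - <<'E'
from h import *
s=sensors.observe();print(s["tool_pos"],s["orientation"])
E
```

```text
t: 13.08
tool_pos: [0.559, -0.3021, 0.1133]
orientation: [-3.141, -0.0, -2.033]
ft_force: [-2.1, 2.5, -2.0]
width: -0.0
gripper_force: 1.4
t: 13.7
tool_pos: [0.5495, -0.2974, 0.204]
orientation: [3.142, 0.0, -2.034]
ft_force: [0.5, -0.5, -0.0]
width: 0.0
gripper_force: 0.0
[ 0.54948683 -0.29736341  0.20400673] [ 3.14153149e+00  2.36723058e-05 -2.03388798e+00]
```

```bash
python3 -m handwheel '0 -.022 .028 0 0 0 0;0 -.044 .055 0 0 0 0;0 -.066 .083 0 0 0 0;0 -.088 .111 0 0 0 0;0 -.110 .1385 0 0 0 0'
python3 -m handwheel '0 -.022 .028 0 0 0 -.166;0 -.044 .055 0 0 0 -.332;0 -.066 .083 0 0 0 -.498;0 -.088 .111 0 0 0 -.663;0 -.110 .1385 0 0 0 -.829'
python3 - <<'E'
from h import *
s=sensors.observe();print(s["tool_pos"],s["orientation"])
a=cam("top");b=cam("scene")
A=cv2.resize(a[0][125:225,265:375,::-1],None,fx=4,fy=4,interpolation=2);B=cv2.resize(b[0][185:275,240:340,::-1],None,fx=3.6,fy=3.6,interpolation=2)
o=np.zeros((400,800,3),np.uint8);o[:,:440]=A;o[:B.shape[0],440:800]=B;cv2.imwrite('pics/c6.png',o)
E
```

```text
t: 14.32
tool_pos: [0.4749, -0.1364, 0.204]
orientation: [-3.139, 0.0, -2.034]
ft_force: [0.9, 0.7, -0.0]
width: 0.0002
gripper_force: 0.0
t: 14.95
tool_pos: [0.4002, 0.0239, 0.2039]
orientation: [-3.139, -0.001, -1.2]
ft_force: [0.1, 0.3, 0.2]
width: -0.0002
gripper_force: 0.0
[0.40015457 0.0239125  0.2039297 ] [-3.13914511e+00 -1.22486322e-03 -1.19958615e+00]
```

View pics/c6.png

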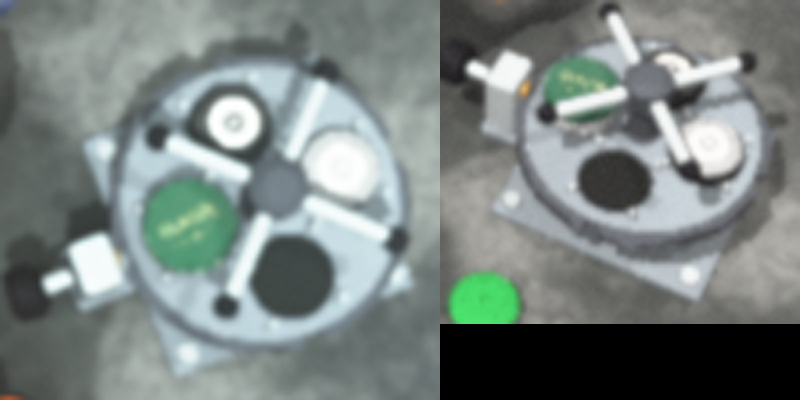

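All four balls are back at their starting pixels, (158,135), (325,72), (397,240) and (226,305), so the turn is 90° to within about 1°. The tin (188,225) faces the knob, and both caps are in their nests. Next I go outside the knob with the fingers shut and push it home.

```bash
python3 -m handwheel '0 .026 -.023 0 0 0 0;0 .052 -.046 0 0 0 0;0 .078 -.07 0 0 0 0;0 .1046 -.0931 0 0 0 0;0 .1046 -.0931 0 0 0 0'
python3 -m handwheel '0 0 0 .04 0 0 0;0 0 0 .08 0 0 0;0 0 0 .12 0 0 0;0 0 0 .159 0 0 0;0 0 0 .159 0 0 0'
python3 - <<'E'
from h import *
s=sensors.observe();p=s["tool_pos"]; yaw=s["orientation"][2];print(yaw)
d=p[:2]-np.array([.605,-.2505]);print(d@[np.cos(yaw),np.sin(yaw)],d@[np.sin(yaw),-np.cos(yaw)])
E
```

```text
t: 15.68
tool_pos: [0.5271, -0.0433, 0.2035]
orientation: [-3.139, -0.002, -1.208]
ft_force: [-0.3, 0.0, 0.3]
width: 0.0001
gripper_force: 0.0
t: 16.3
tool_pos: [0.5215, -0.0407, 0.0423]
orientation: [3.137, 0.003, -1.205]
ft_force: [1.0, 0.1, 0.2]
width: 0.0005
gripper_force: 0.0
-1.2054536566051874
-0.2257716184328132 0.0030862177780403284
```

```bash
python3 -m handwheel '0 .006 -.001 0 0 0 0;0 .011 -.002 0 0 0 0;0 .016 -.002 0 0 0 0;0 .020 -.002 0 0 0 0;0 .023 -.002 0 0 0 0'
python3 -m handwheel '0 .003 0 0 0 0 0;0 .006 0 0 0 0 0;0 .008 0 0 0 0 0;0 .0105 0 0 0 0 0;0 .0105 0 0 0 0 0'
python3 - <<'E'
from h import *
s=sensors.observe();p=s["tool_pos"]; yaw=s["orientation"][2]
d=p[:2]-np.array([.605,-.2505]);print(d@[np.cos(yaw),np.sin(yaw)],d@[np.sin(yaw),-np.cos(yaw)],s["ft_force"])
E
```

```text
t: 16.92
tool_pos: [0.5358, -0.0617, 0.0456]
orientation: [-3.139, 0.0, -1.204]
ft_force: [0.7, 3.5, 2.8]
width: 0.0003
gripper_force: 1.6
t: 17.55
tool_pos: [0.5371, -0.0685, 0.0444]
orientation: [-3.141, 0.008, -1.203]
ft_force: [-3.2, 12.5, 9.7]
width: 0.0002
gripper_force: 6.0
-0.19425841782366554 -0.0020632524836210757 [-3.20893847 12.50295876  9.74881685]
```

```bash
python3 -m handwheel '0 .001 0 0 0 0 0;0 .002 0 0 0 0 0;0 .003 0 0 0 0 0;0 .003 0 0 0 0 0;0 .003 0 0 0 0 0'
python3 -m handwheel '0 .001 0 0 0 0 0;0 .002 0 0 0 0 0;0 .003 0 0 0 0 0;0 .003 0 0 0 0 0;0 .003 0 0 0 0 0'
```

```text
t: 18.18
tool_pos: [0.537, -0.0685, 0.0443]
orientation: [-3.14, 0.013, -1.201]
ft_force: [-5.5, 19.0, 14.1]
width: -0.0003
gripper_force: 10.0
t: 18.8
tool_pos: [0.537, -0.0685, 0.0443]
orientation: [-3.139, 0.019, -1.2]
ft_force: [-9.0, 26.5, 17.9]
width: 0.0
gripper_force: 14.1
```

The push stopped at 26 N. I'll back off and check whether the knob is home.

```bash
python3 -m handwheel '0 -.01 0 0 0 0 0;0 -.025 0 0 0 0 0;0 -.04 0 0 0 0 0;0 -.04 0 -.04 0 0 0;0 -.04 0 -.09 0 0 0'
python3 -m handwheel '0 -.03 .04 -.02 0 0 0;0 -.06 .07 -.04 0 0 0;0 -.09 .10 -.05 0 0 0;0 -.1 .12 -.05 0 0 0;0 -.1 .12 -.05 0 0 0'
python3 - <<'E'
from h import *
a=cam("top");b=cam("scene")
A=cv2.resize(a[0][125:225,265:375,::-1],None,fx=4,fy=4,interpolation=2);B=cv2.resize(b[0][185:275,240:340,::-1],None,fx=3.6,fy=3.6,interpolation=2)
o=np.zeros((400,800,3),np.uint8);o[:,:440]=A;o[:B.shape[0],440:800]=B;cv2.imwrite('pics/c7.png',o)
E
```

```text
t: 19.42
tool_pos: [0.5248, -0.0394, 0.1341]
orientation: [3.139, 0.001, -1.205]
ft_force: [1.8, -0.9, 1.1]
width: -0.0003
gripper_force: 0.0
t: 20.05
tool_pos: [0.377, 0.0108, 0.1843]
orientation: [3.141, -0.0, -1.204]
ft_force: [0.3, 0.2, -1.3]
width: 0.0
gripper_force: 0.0
```

View pics/c7.png

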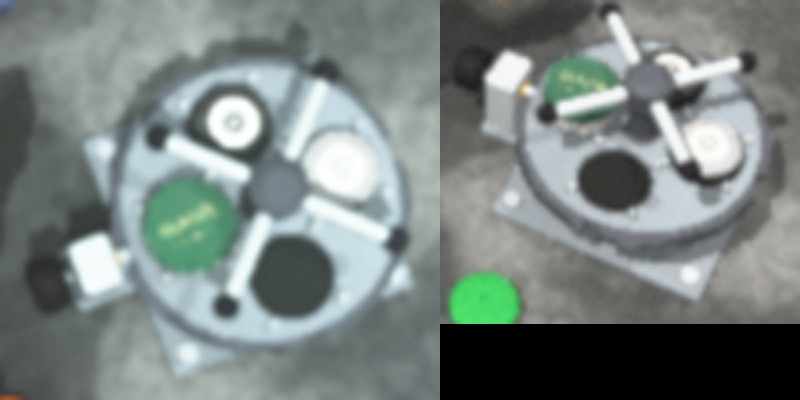

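The knob is back at its starting pixels in both views, (47,278) and (474,68), and it snaps home by itself once inside 7 mm. The tin and caps are in their nests. I'll hand the job in.

```bash
python3 -c "
import cv2
a=cv2.imread('pics/crop0.png',0)[230:330,10:75].astype('f');b=cv2.imread('pics/c7.png',0)[230:330,10:75].astype('f')
print(cv2.phaseCorrelate(a,b))
from rig import order;print(order.finish_job())"
```

```text
((-0.025438774216688387, 0.07775060654915933), 0.8561681114302742)
the job is handed in; nothing more can be done
None
```

The tin now stands in its nest at the lock knob, the knob is back at its pushed-in position in the pictures, both caps are still in their nests, and the job is handed in; the hand-in did not return a verdict.

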